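Present the brass bracket to the surface scanner

ROBOT

A 6-joint arm with a two-finger parallel gripper is mounted at the origin on the work surface. World frame = base frame: x ahead of the robot, y to its left, z up, the work surface at z = 0. Lengths are in m, angles in rad, forces in N, time in s.
With the tool pointing down it reaches from about 0.275 to 1 m from the base axis. Payload 8.4 kg.
Tool frame: the origin (TCP) lies on the centre line of the jaws, within the pads' length; the fingertips stand 8 mm ahead of it and the grasp point (between the pads) lies 11 mm behind it; z points along the fingers, y is the direction in which the jaws open and shut (so a half turn about z gives the same grasp; the last joint's range is limited). The gripper opens to 85 mm and grips with 20 to 120 N. Pads are 22 mm wide; open, the fingers measure 114 mm over their backs; the gripper's body (76 mm by 85 mm) begins 54 mm behind the grasp point. The pads swing forward as they close: fully open they stand 13 mm farther back than shut.
Start: joints at [-1.245, 0.353, 1.633, -0, 1.155, -0.002], TCP at [0.201, -0.592, 0.239] pointing down, gripper open.
Joint ranges: [-2.63, 2.63], [-0.92, 2.1], [0.06, 2.66], [-1.3, 4.44], [0, 2.69], [-3.02, 3.02]. Speed limits (rad/s): [2.22, 2.22, 2.79, 3.14, 3.14, 3.14].

INTERFACE

Orientations are given as a 3x3 rotation matrix whose columns are the frame's x, y, z axes.
In Python, from cell import env gives the robot as it stands.
- The arm moves only by the tool apply_moves, never from a script. Its argument "rows" is a list of rows, each a list of 5 numbers: the opening in per cent of the stroke, from 0 (shut) to 100 (fully open), then the shift along the tool's x, y, z in cm, then the turn about the tool's z in rad. A call has 1 to 5 rows; each row shifts and turns the commanded pose from where the row before left it, along the tool's axes as they then stand; what a row does not reach is not made up. A row lasts 1/10 s, in which the tool goes at most 50 mm and 8.59 degrees, less where a joint would pass 70% of its speed; a pose out of reach is approached as far as the arm can. A call is refused whole if a number of a shift passes 5 or a number of a turn 0.15, either way. A call with a gripper value outside its range is refused whole. The fingers move at their own pace and stop on an object; the grip force is fixed at half the most. Time passes only in rows, so rows that do not move let the fingers close. It gives the time, the measured TCP pose, the force and the opening at its end, in the units of the state.
- env.get_state(): the state, without advancing time (a new reading comes with each control period).
- env.read_camera(name): name is "side" or "top"; returns (picture, depth): 480x640x3 uint8, red, green, blue; 480x640 float32, m along the optical axis (not along the pixel's ray), 0 where there is no reading.
- env.camera_info(name): a dict with "mtx" (3x3 intrinsics, pixels), "eye" and "attitude" of the camera in the world. Camera axes: x right, y up, looking along -z (the intrinsics and any distortion apply to the point x, -y, -z); pixel columns grow to the right and rows downward; lengths in m; the calibration is good to about 2 mm. A picture is of the moment at which its call begins. camera_info takes no time and is no camera call.
- env.job_done(): hands the job in, once; it reports no verdict.
The state is a dict: "t": time; "q": joint angles; "joint_velocities": joint speeds; "tau": joint torques, N m; "eef_pos": TCP position; "ee_rot": TCP orientation; "contact_force": force on the tool from outside, world axes, zero at the start; "wrist_torque": the same for the moment, N m; "grip_width": opening from 0.0 (shut) to 1.0 (fully open).
Only numpy, scipy, OpenCV 4.12 (cv2) and the standard library are available. Lean on these libraries where they do the work, as an engineer would, in place of code of your own. Each camera call takes 0.05 s, during which the arm holds its last target. There are 200 camera calls.

TASK

Start the scanner by pressing the green button fully down and letting it come back up; only then take the brass bracket from the tray and carry it, over the gauges and the light shield, to the scan window. Finish while still holding it in the gripper: keep it still and upright, centred over the window with its foot's long side along the window's long side (either way round), its underside hovering about 10 mm above the window. The bracket must never touch the scanner, and the other brackets, the gauge rack and the V-block stay where they are.

Things in the scene. Friction and masses are not known exactly. Their poses are not given: they have to be found in the camera images.
- brass_bracket: the workpiece: a yellow brass T-shaped bracket, 0.38 kg give or take 15 %. Foot plate 56 (its x) x 40 (its y) x 10 high; on it, centred, an upright rib 44 long (x) x 14 thick (y), reaching 50 above the underside. Origin at the centre of the foot's underside, z up. Grip it by the rib, fingers closing along its y. It stands in the tray in any one of the three places
- alu_bracket: bright silver aluminium bracket, 0.13 kg, same T-shape and size as the brass bracket, origin and axes likewise; a bystander standing in the tray
- black_bracket: black bracket, 0.13 kg, same T-shape and size as the brass bracket, origin and axes likewise; a bystander standing in the tray
- tray: green tray fixed to the bench, 110 (x) x 270 (y), floor 5 thick, rim 10 high; origin at the centre of its underside. The three brackets stand on its floor in a row along its y, about 88 apart
- scanner: surface scanner fixed to the bench: grey housing 230 (x) x 240 (y), top face 50 above the bench; on the top a four-sided blue light shield, walls 5 thick and 40 high (upper rim 90 above the bench), clear inside 170 (x) x 180 (y); the middle of the floor inside is the window. Origin at the centre of its underside, z up
- scanner_window (a point): centre of the scan window, on its upper surface, level with the floor inside the shield, 50 above the bench; axes as the scanner's. The dark window is 60 long (y) x 44 wide (x), in a white frame 90 (y) x 70 (x): its long side runs along y
- start_button (a joint): green spring push button, 36 across, on the yellow console: travel 0 (up) to 0.006 m (fully down); presses straight down, about 1.5 N to begin and 5 N fully down, springs back up when let go
- start_button_top (a point): centre of the button's top face, 57 above the bench when up; the console round it (90 x 90) is 35 high
- gauge_rack: loose wooden block 190 x 50 x 30 with a row of five plug gauges (red and green grips, steel tips) standing in it, 113 high in all, between tray and scanner; origin at the centre of its underside, x along the row; a bystander
- v_block: loose steel V-block 70 x 50 x 50, beyond the tray and beside the gauge rack; origin under its centre; a bystander

How it is judged:
By the outcome, as a careful person would: the job done as asked, in the order asked, and still so for the second after the job is handed in, while the arm keeps its last pose, push and grip.
It also fails if it takes over 56 s, if anything falls off the work surface, if the arm or the gripper's body presses on something with over 40 N, if the wrist force passes 120 N, or if a joint passes its speed limit or range.

## Working session

There is one attempt and no reset: what is moved stays moved. The work goes in short steps, Python scripts to look and compute and a tool call to move; the robot and the scene stay as the last step left them, time stands still between calls to the robot, and variables do not carry over. Pictures are saved under pics/ and viewed, about 8 in all and at most 12, crops included, and the job is handed in when it is done.

Besides the shell and the picture viewer there is one more tool, called by a JSON object that holds its "fn" and its "kwargs", one argument or row to a line. apply_moves: Moves the arm, as the interface text tells. Its arguments: {"type":"object","properties":{"rows":{"type":"array"}},"required":["rows"]}

```bash
mkdir -p pics; ls; cat > h.py <<'E'
import numpy as np, cv2
from cell import env
def grab(n,tag):
    p,d=env.read_camera(n); cv2.imwrite(f'pics/{tag}.png',cv2.cvtColor(p,cv2.COLOR_RGB2BGR)); np.save(f'pics/{tag}.npy',d); return p,d
def cloud(n,d):
    i=env.camera_info(n); K=np.array(i['mtx']); R=np.array(i['attitude']); e=np.array(i['eye'])
    v,u=np.mgrid[:480,:640]
    c=np.stack([(u-K[0,2])/K[0,0]*d,-(v-K[1,2])/K[1,1]*d,-d],-1)
    return c@R.T+e
E
python3 - <<'E'
from h import *
for n in('top','side'):
    print(env.camera_info(n)); grab(n,n+'0')
s=env.get_state(); print(s)
E
```

```text
pics
{'mtx': array([[553.15313567,   0.        , 330.40647509],
       [  0.        , 553.15313567, 245.0368225 ],
       [  0.        ,   0.        ,   1.        ]]), 'eye': array([ 0.45365881, -0.00260868,  1.17202143]), 'attitude': array([[-0.01758894,  0.99423232, -0.10579567],
       [-0.99984176, -0.01720852,  0.00450766],
       [ 0.00266107,  0.10585822,  0.99437767]])}
{'mtx': array([[453.70808896,   0.        , 319.47081128],
       [  0.        , 453.70808896, 243.68581168],
       [  0.        ,   0.        ,   1.        ]]), 'eye': array([0.31964656, 0.64805094, 0.5687451 ]), 'attitude': array([[-0.93133764,  0.20775762, -0.29907687],
       [-0.36415352, -0.53484603,  0.76245127],
       [-0.00155501,  0.81900946,  0.5737779 ]])}
{'t': 0.1, 'q': array([-1.24540184e+00,  3.53582575e-01,  1.63403724e+00,  1.24666135e-06,
        1.15519900e+00, -2.40462512e-03]), 'joint_velocities': array([ 0.00018764, -0.00220133, -0.00161002, -0.00105257,  0.00084022,
       -0.00065247]), 'tau': array([ 4.77341430e-06, -6.06355762e+01, -3.42817390e+01, -1.90192668e-05,
        3.94665753e-03,  2.58604581e-05]), 'eef_pos': array([ 0.20109351, -0.59133869,  0.23864408]), 'ee_rot': array([[ 9.46753396e-01,  3.21959398e-01, -3.90902013e-04],
       [ 3.21959635e-01, -9.46752683e-01,  1.16218352e-03],
       [ 4.08837586e-06, -1.22615586e-03, -9.99999248e-01]]), 'contact_force': array([ 0.61947594,  0.4751849 , -0.25825123]), 'wrist_torque': array([-0.0206214 , -0.01772675,  0.02237592]), 'grip_width': 0.9971169367584158}
```

View pics/top0.png

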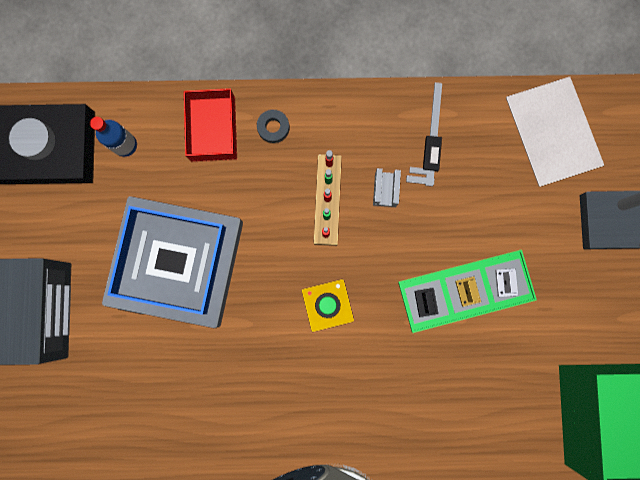

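View pics/side0.png

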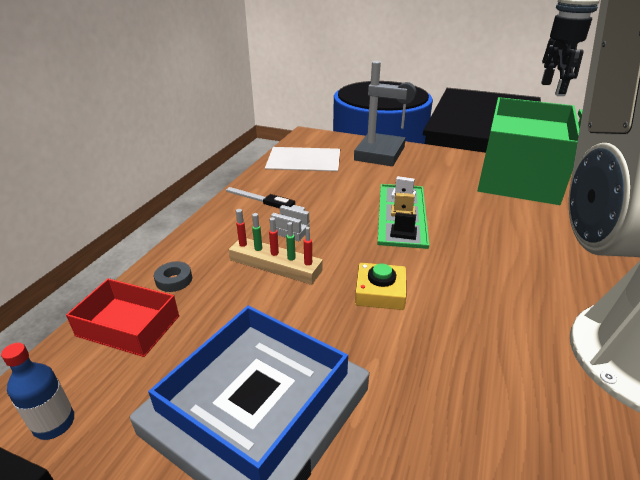

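The top view has the button at (327,306), the brass bracket in the middle of the tray at (467,291), the window at (170,261) and the rack at (327,200). The side view agrees. Next I'll measure them.

```bash
cat >> h.py <<'E'
def ray(n,uv,z):
    i=env.camera_info(n); K=np.array(i['mtx']); R=np.array(i['attitude']); e=np.array(i['eye'])
    uv=np.atleast_2d(uv).astype(float)
    c=np.stack([(uv[:,0]-K[0,2])/K[0,0],-(uv[:,1]-K[1,2])/K[1,1],-np.ones(len(uv))],-1)@R.T
    return (e+c*((z-e[2])/c[:,2])[:,None])[:,:2]
def rect(xy):
    (c,wh,a)=cv2.minAreaRect((xy*1000).astype(np.float32)); 
    b=cv2.boxPoints((c,wh,a)); e1=b[1]-b[0]; e2=b[2]-b[1]
    L=e1 if np.linalg.norm(e1)>np.linalg.norm(e2) else e2
    return np.round(c,1),np.round(sorted(wh),1),round(float(np.degrees(np.arctan2(L[1],L[0])))%180,2)
E
python3 - <<'E'
from h import *
for n in('top','side'):
    p=cv2.imread(f'pics/{n}0.png'); d=np.load(f'pics/{n}0.npy'); P=cloud(n,d); hsv=cv2.cvtColor(p,cv2.COLOR_BGR2HSV).astype(int)
    H,S,V=hsv[...,0],hsv[...,1],hsv[...,2]; X,Y,Z=P[...,0],P[...,1],P[...,2]
    ok=d>0
    def reg(m,name):
        m=m&ok; q=P[m]
        if len(q)<5: print(n,name,'few',len(q));return
        print(n,name,len(q),'mean',q.mean(0).round(4),'z',np.percentile(q[:,2],[5,50,95]).round(4),rect(q[:,:2]))
    inb=(Y<-.12)&(Y>-.42)&(X>.3)&(X<.5)
    brass=(H>14)&(H<32)&(S>90)&inb&(Z>.0)
    reg(brass&(Z>.048)&(Z<.065),'brass rib'); reg(brass&(Z>.011)&(Z<.02),'brass foot')
    for nm,c in (('all ribs',inb&(Z>.048)&(Z<.065)),):
        k,l,st,_=cv2.connectedComponentsWithStats((c&ok).astype(np.uint8))
        for i in range(1,k):
            if st[i,4]>15: reg(l==i,'rib%d'%i)
    reg((H>40)&(H<80)&(S>100)&inb,'tray')
    reg((H>40)&(H<85)&(S>100)&(abs(Y)<.06)&(X<.42)&(X>.25)&(Z>.05),'button')
    reg((H>18)&(H<32)&(S>150)&(abs(Y)<.09)&(X<.42)&(X>.25)&(Z<.045),'console')
    sc=(Y>.15)&(Y<.46)&(X>.2)&(X<.6)
    reg(sc&(Z>.083)&(Z<.095),'shield rim'); reg(sc&(Z>.042)&(Z<.1),'housing')
    w=sc&(V<60)&(Z>.04)&(Z<.06)
    k,l,st,_=cv2.connectedComponentsWithStats((w&ok).astype(np.uint8))
    for i in range(1,k):
        if st[i,4]>150: reg(l==i,'win%d'%i)
    w=sc&(V>200)&(S<40)&(Z>.04)&(Z<.06)
    k,l,st,_=cv2.connectedComponentsWithStats((w&ok).astype(np.uint8))
    for i in range(1,k):
        if st[i,4]>150: reg(l==i,'white%d'%i)
    g=(Y>-.08)&(Y<.08)&(X>.42)&(X<.65)
    reg(g&(Z>.022)&(Z<.036),'rack'); reg(g&(Z>.1),'gauge tops')
    reg((Y<-.08)&(Y>-.18)&(X>.5)&(X<.65)&(Z>.02),'vblock')
E
```

```text
top brass rib 170 mean [ 0.4742 -0.293   0.0542] z [0.0493 0.0546 0.0578] (array([ 474.4, -293.3]), array([14.8, 43.8]), 12.63)
top brass foot 238 mean [ 0.4709 -0.2871  0.0148] z [0.0117 0.0147 0.0186] (array([ 463.7, -304.1]), array([ 81.2, 188.3]), 103.58)
top rib1 122 mean [ 0.4852 -0.3743  0.0541] z [0.0494 0.0541 0.0577] (array([ 484.4, -375. ]), array([15.9, 30.4]), 0.71)
top rib2 170 mean [ 0.4742 -0.293   0.0542] z [0.0493 0.0546 0.0578] (array([ 474.4, -293.3]), array([14.8, 43.8]), 12.63)
top rib3 162 mean [ 0.453  -0.2049  0.0541] z [0.0508 0.054  0.0576] (array([ 453. , -205.4]), array([14.6, 43.7]), 7.9)
top tray 1680 mean [ 0.4448 -0.2707  0.006 ] z [0.0014 0.0055 0.0116] (array([ 447.1, -285. ]), array([107.2, 270.6]), 90.59)
top button few 0
top console 272 mean [0.4124 0.0058 0.0346] z [0.0309 0.0346 0.0385] (array([408.9,  -5. ]), array([20.4, 87.8]), 88.97)
top shield rim 781 mean [0.506  0.3226 0.0891] z [0.0846 0.0891 0.0928] (array([538.2, 319.2]), array([165. , 192.3]), 77.95)
top housing 9937 mean [0.5153 0.3147 0.0544] z [0.0464 0.0505 0.0884] (array([527.9,
[... 1998 characters left out ...]
.0494 0.0509 0.0524] (array([545. , 317.2]), array([43.4, 59.2]), 77.87)
side white1 399 mean [0.53   0.2536 0.053 ] z [0.0514 0.053  0.0545] (array([531.4, 251.8]), array([14.4, 99.9]), 167.7)
side white2 1744 mean [0.545  0.3199 0.0505] z [0.049  0.0505 0.052 ] (array([545.9, 316.2]), array([72.4, 92.3]), 77.94)
side white3 547 mean [0.5533 0.3814 0.053 ] z [0.0514 0.0531 0.0545] (array([555.5, 380.4]), array([12.1, 93.5]), 167.89)
side rack 1388 mean [0.5205 0.0146 0.0315] z [0.024  0.0317 0.0357] (array([532.3,  10.9]), array([ 97.4, 235.3]), 6.72)
side gauge tops 69 mean [0.6166 0.002  0.1081] z [0.1009 0.1088 0.1134] (array([616.6,   1.6]), array([ 9.2, 46. ]), 174.0)
side vblock few 0
```

```bash
python3 - <<'E'
from h import *
for n in('top','side'):
    p=cv2.imread(f'pics/{n}0.png'); d=np.load(f'pics/{n}0.npy'); P=cloud(n,d); hsv=cv2.cvtColor(p,cv2.COLOR_BGR2HSV).astype(int)
    H,S,V=hsv[...,0],hsv[...,1],hsv[...,2]; X,Y,Z=P[...,0],P[...,1],P[...,2]; ok=d>0
    def reg(m,name):
        q=P[m&ok]
        print(n,name,len(q),'mean',q.mean(0).round(4),'z',np.percentile(q[:,2],[5,50,95]).round(4),rect(q[:,:2]))
    b=(abs(Y)<.08)&(X>.36)&(X<.52)
    reg(b&(H>40)&(H<85)&(S>100)&(Z>.052),'button'); reg(b&(H>18)&(H<32)&(S>150)&(Z>.03)&(Z<.04),'console')
    g=(Y>-.08)&(Y<.08)&(X>.5)&(X<.8)
    reg(g&(Z>.022)&(Z<.036),'rack'); reg(g&(Z>.1),'gauge tops')
    reg((Y<-.08)&(Y>-.17)&(X>.58)&(X<.75)&(Z>.03)&(Z<.06),'vblock')
E
```

```text
top button 239 mean [0.4509 0.0006 0.0568] z [0.0533 0.0568 0.0605] (array([451.1,   0.8]), array([32.6, 34. ]), 133.67)
top console 1319 mean [0.4498 0.0006 0.0347] z [0.0312 0.0346 0.0383] (array([450.9,   0.6]), array([89. , 89.5]), 103.03)
top rack 1728 mean [ 0.6671 -0.0029  0.0297] z [0.0259 0.0297 0.0334] (array([634. ,  -3.5]), array([ 59.1, 267.8]), 179.77)
top gauge tops 136 mean [ 0.688  -0.0041  0.1112] z [0.1034 0.1119 0.115 ] (array([673. ,  -4.1]), array([ 11.9, 158.7]), 177.07)
top vblock 455 mean [ 0.6923 -0.1269  0.0482] z [0.0366 0.0493 0.0534] (array([ 693.8, -127.4]), array([50. , 70.4]), 174.75)
side button 207 mean [0.4505 0.0031 0.0566] z [0.0538 0.0568 0.0585] (array([451. ,   1.5]), array([33.6, 33.6]), 144.3)
side console 1009 mean [0.4467 0.013  0.0347] z [0.032  0.0349 0.0365] (array([451.3,   1.1]), array([88.3, 92. ]), 102.82)
side rack 1371 mean [0.6641 0.0055 0.0294] z [0.0239 0.0298 0.0324] (array([634.5,  -1.9]), array([ 59.7, 268.4]), 178.77)
side gauge tops 210 mean [ 0.6809 -0.0016  0.1083] z [0.101  0.1088 0.1137] (array([673.7,  -2.8]), array([ 14.1, 160.6]), 176.94)
side vblock 561 mean [ 0.6914 -0.1248  0.0436] z [0.0322 0.0454 0.0512] (array([ 694.2, -126.8]), array([54.1, 71.7]), 176.26)
```

{"fn": "apply_moves", "kwargs": {
  "rows": [
    [0, 3.28, -3.69, 0, 0],
    [0, 3.28, -3.69, 0, 0],
    [0, 3.28, -3.69, 0, 0],
    [0, 3.28, -3.69, 0, 0],
    [0, 3.28, -3.69, 0, 0]
  ]
}}

```text
t: 0.6
eef_pos: [0.2973, -0.3623, 0.239]
ee_rot: [[0.947, 0.321, -0.0], [0.321, -0.947, 0.0], [0.0, -0.0, -1.0]]
contact_force: [0.2, 0.1, 1.0]
grip_width: 0.145
```

{"fn": "apply_moves", "kwargs": {
  "rows": [
    [0, 3.28, -3.69, 0, 0],
    [0, 3.28, -3.69, 0, 0],
    [0, 3.28, -3.69, 0, 0],
    [0, 3.28, -3.69, 0, 0],
    [0, 3.28, -3.69, 0, 0]
  ]
}}

```text
t: 1.1
eef_pos: [0.3931, -0.1348, 0.2393]
ee_rot: [[0.947, 0.322, 0.0], [0.322, -0.947, -0.0], [0.0, 0.0, -1.0]]
contact_force: [0.6, -1.2, -0.1]
grip_width: -0.002
```

{"fn": "apply_moves", "kwargs": {
  "rows": [
    [0, 3.28, -3.69, 0, 0],
    [0, 3.28, -3.69, 0, 0],
    [0, 3.28, -3.69, 0, 0],
    [0, 0, 0, 0, 0],
    [0, 0, 0, 0, 0]
  ]
}}

```text
t: 1.6
eef_pos: [0.4503, 0.0007, 0.2389]
ee_rot: [[0.946, 0.325, -0.001], [0.325, -0.946, -0.0], [-0.001, -0.0, -1.0]]
contact_force: [0.5, 0.4, -0.0]
grip_width: -0.003
```

{"fn": "apply_moves", "kwargs": {
  "rows": [
    [0, 0, 0, 4.5, 0],
    [0, 0, 0, 4.5, 0],
    [0, 0, 0, 4.5, 0],
    [0, 0, 0, 2.5, 0],
    [0, 0, 0, 0, 0]
  ]
}}

```text
t: 2.1
eef_pos: [0.4472, -0.0017, 0.0765]
ee_rot: [[0.947, 0.32, -0.007], [0.32, -0.947, -0.0], [-0.007, -0.002, -1.0]]
contact_force: [0.4, 0.1, -0.9]
grip_width: -0.004
```

{"fn": "apply_moves", "kwargs": {
  "rows": [
    [0, 0, 0, 0.3, 0],
    [0, 0, 0, 0.3, 0],
    [0, 0, 0, 0.3, 0],
    [0, 0, 0, 0, 0]
  ]
}}

```text
t: 2.5
eef_pos: [0.4509, -0.0004, 0.071]
ee_rot: [[0.947, 0.322, 0.001], [0.322, -0.947, -0.0], [0.001, 0.0, -1.0]]
contact_force: [0.1, 0.1, 0.1]
grip_width: -0.001
```

{"fn": "apply_moves", "kwargs": {
  "rows": [
    [0, 0, 0, 0.3, 0],
    [0, 0, 0, 0.3, 0],
    [0, 0, 0, 0.2, 0],
    [0, 0, 0, 0, 0]
  ]
}}

```text
t: 2.9
eef_pos: [0.4508, -0.0002, 0.0622]
ee_rot: [[0.947, 0.322, 0.001], [0.322, -0.947, 0.0], [0.001, 0.0, -1.0]]
contact_force: [0.4, 0.2, 3.4]
grip_width: 0.002
```

{"fn": "apply_moves", "kwargs": {
  "rows": [
    [0, 0, 0, 0.2, 0],
    [0, 0, 0, 0, 0]
  ]
}}

```text
t: 3.1
eef_pos: [0.4508, -0.0002, 0.0603]
ee_rot: [[0.947, 0.322, 0.001], [0.322, -0.947, 0.0], [0.001, 0.0, -1.0]]
contact_force: [1.3, -0.1, 4.2]
grip_width: -0.002
```

{"fn": "apply_moves", "kwargs": {
  "rows": [
    [0, 0, 0, 0.1, 0],
    [0, 0, 0, 0, 0]
  ]
}}

```text
t: 3.3
eef_pos: [0.4508, -0.0003, 0.0594]
ee_rot: [[0.947, 0.322, 0.001], [0.322, -0.947, 0.0], [0.001, 0.0, -1.0]]
contact_force: [0.5, 0.1, 4.3]
grip_width: 0.002
```

{"fn": "apply_moves", "kwargs": {
  "rows": [
    [0, 0, 0, 0.1, 0],
    [0, 0, 0, 0.1, 0],
    [0, 0, 0, 0, 0]
  ]
}}

```text
t: 3.6
eef_pos: [0.4509, -0.0002, 0.0586]
ee_rot: [[0.947, 0.322, 0.001], [0.322, -0.947, 0.0], [0.001, 0.0, -1.0]]
contact_force: [-3.7, 0.1, 29.0]
grip_width: 0.001
```

{"fn": "apply_moves", "kwargs": {
  "rows": [
    [0, 0, 0, -2, 0],
    [0, 0, 0, -4, 0],
    [0, 0, 0, -4, 0],
    [0, 0, 0, -4, 0],
    [0, 0, 0, 0, 0]
  ]
}}

```text
t: 4.1
eef_pos: [0.4528, -0.0004, 0.2016]
ee_rot: [[0.947, 0.322, 0.007], [0.322, -0.947, -0.0], [0.006, 0.002, -1.0]]
contact_force: [0.2, 0.1, -0.2]
grip_width: 0.001
```

```bash
python3 - <<'E'
from h import *
p,d=grab('side','side1'); P=cloud('side',d); hsv=cv2.cvtColor(p,cv2.COLOR_RGB2HSV).astype(int)
m=(d>0)&(abs(P[...,1])<.05)&(P[...,0]>.41)&(P[...,0]<.49)&(hsv[...,0]>40)&(hsv[...,0]<85)&(hsv[...,1]>100)&(P[...,2]>.042)&(P[...,2]<.08)
print(m.sum(),np.percentile(P[m][:,2],[10,50,90]))
s=env.get_state(); print(s['eef_pos'],s['contact_force'])
E
```

```text
259 [0.04960193 0.05660068 0.05789496]
[ 4.51486001e-01 -3.36523492e-04  1.99279766e-01] [ 0.74092985  0.55696481 -0.53426543]
```

{"fn": "apply_moves", "kwargs": {
  "rows": [
    [60, -1.2, 4.75, 0, 0],
    [60, -1.2, 4.75, 0, 0],
    [60, -1.2, 4.75, 0, 0],
    [60, -1.2, 4.75, 0, 0],
    [60, -1.2, 4.75, 0, 0]
  ]
}}

```text
t: 4.65
eef_pos: [0.4687, -0.2459, 0.1954]
ee_rot: [[0.947, 0.322, -0.003], [0.322, -0.947, 0.002], [-0.002, -0.002, -1.0]]
contact_force: [0.6, 0.6, -0.0]
grip_width: 0.598
```

{"fn": "apply_moves", "kwargs": {
  "rows": [
    [60, -1.2, 4.75, 0, 0],
    [60, 0, 0, 0, 0.098],
    [60, 0, 0, 0, 0],
    [60, 0, 0, 0, 0]
  ]
}}

```text
t: 5.05
eef_pos: [0.473, -0.2923, 0.1957]
ee_rot: [[0.973, 0.23, -0.003], [0.23, -0.973, 0.002], [-0.002, -0.002, -1.0]]
contact_force: [0.4, 0.7, 0.2]
grip_width: 0.604
```

{"fn": "apply_moves", "kwargs": {
  "rows": [
    [60, 0, 0, 4, 0],
    [60, 0, 0, 4, 0],
    [60, 0, 0, 4, 0],
    [60, 0, 0, 0, 0],
    [60, 0, 0, 0, 0]
  ]
}}

```text
t: 5.55
eef_pos: [0.4738, -0.2922, 0.0773]
ee_rot: [[0.973, 0.23, -0.002], [0.23, -0.973, 0.001], [-0.002, -0.002, -1.0]]
contact_force: [0.0, -1.0, 0.4]
grip_width: 0.601
```

```bash
python3 - <<'E'
from h import *
s=env.get_state(); print(s['eef_pos'],s['ee_rot'])
for n in('side','top'):
    p,d=grab(n,n+'2')
a=cv2.imread('pics/side2.png')[120:320,280:520]; b=cv2.imread('pics/top2.png')[200:360,380:560]
cv2.imwrite('pics/c2.png',np.hstack([cv2.resize(a,(480,400)),cv2.resize(b,(320,400))[:, :320]]))
E
```

```text
[ 0.47375452 -0.29216558  0.07729134] [[ 0.97316577  0.23009784 -0.00183526]
 [ 0.23010018 -0.97316623  0.00118338]
 [-0.00151372 -0.00157392 -0.99999762]]
```

View pics/c2.png

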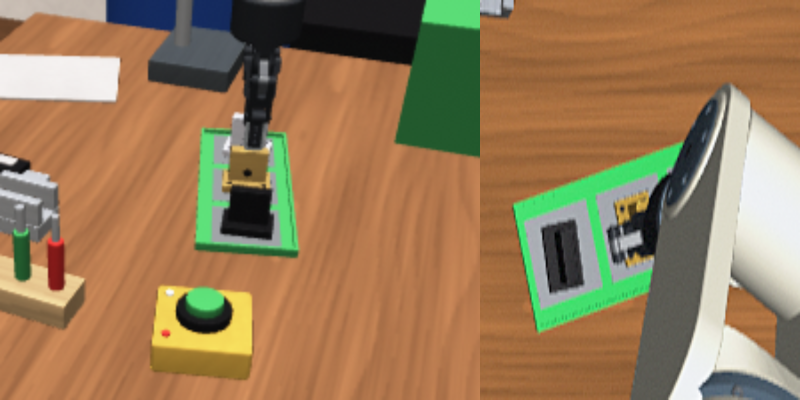

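The crop shows the button back up at about (205,300) and the fingers centred over the brass rib at about (250,150). Now down to grip.

{"fn": "apply_moves", "kwargs": {
  "rows": [
    [60, 0.04, 0.12, 2, 0],
    [60, 0, 0, 1.7, 0],
    [60, 0, 0, 1, 0],
    [60, 0, 0, 0, 0]
  ]
}}

```text
t: 6.05
eef_pos: [0.4748, -0.2943, 0.0306]
ee_rot: [[0.974, 0.228, 0.0], [0.228, -0.974, -0.0], [0.0, 0.0, -1.0]]
contact_force: [-0.1, 0.4, -0.3]
grip_width: 0.6
```

{"fn": "apply_moves", "kwargs": {
  "rows": [
    [0, 0, 0, 0, 0],
    [0, 0, 0, 0, 0],
    [0, 0, 0, 0, 0],
    [0, 0, 0, 0, 0],
    [0, 0, 0, 0, 0]
  ]
}}

```text
t: 6.55
eef_pos: [0.4754, -0.2947, 0.0314]
ee_rot: [[0.974, 0.228, 0.001], [0.228, -0.974, -0.001], [0.001, 0.001, -1.0]]
contact_force: [-1.1, 0.3, 5.6]
grip_width: 0.154
```

{"fn": "apply_moves", "kwargs": {
  "rows": [
    [0, 0, 0, -0.5, 0],
    [0, 0, 0, -1, 0],
    [0, 0, 0, -2, 0],
    [0, 0, 0, -2, 0],
    [0, 0, 0, 0, 0]
  ]
}}

```text
t: 7.05
eef_pos: [0.4763, -0.2953, 0.088]
ee_rot: [[0.974, 0.228, 0.004], [0.228, -0.974, -0.002], [0.003, 0.003, -1.0]]
contact_force: [0.2, 0.0, -3.2]
grip_width: 0.153
```

{"fn": "apply_moves", "kwargs": {
  "rows": [
    [0, 0, 0, -2.5, 0],
    [0, 0, 0, -3, 0],
    [0, 0, 0, -3.5, 0],
    [0, 0, 0, -3, 0],
    [0, 0, 0, 0, 0]
  ]
}}

```text
t: 7.55
eef_pos: [0.4766, -0.2955, 0.2087]
ee_rot: [[0.974, 0.228, 0.005], [0.228, -0.974, -0.003], [0.005, 0.005, -1.0]]
contact_force: [0.4, 0.2, -3.8]
grip_width: 0.154
```

```bash
python3 - <<'E'
from h import *
s=env.get_state(); print(s['eef_pos'],s['ee_rot'],s['contact_force'],s['grip_width'])
p,d=grab('side','side3'); 
cv2.imwrite('pics/c3.png',cv2.resize(cv2.imread('pics/side3.png')[60:260,300:500],(600,600)))
E
```

```text
[ 0.47658585 -0.29551521  0.20873577] [[ 0.97370923  0.22772921  0.00545366]
 [ 0.22774919 -0.97371401 -0.00336702]
 [ 0.00454354  0.00452056 -0.99997946]] [ 0.36032896  0.1585308  -3.80087975] 0.1543153778967701
```

View pics/c3.png

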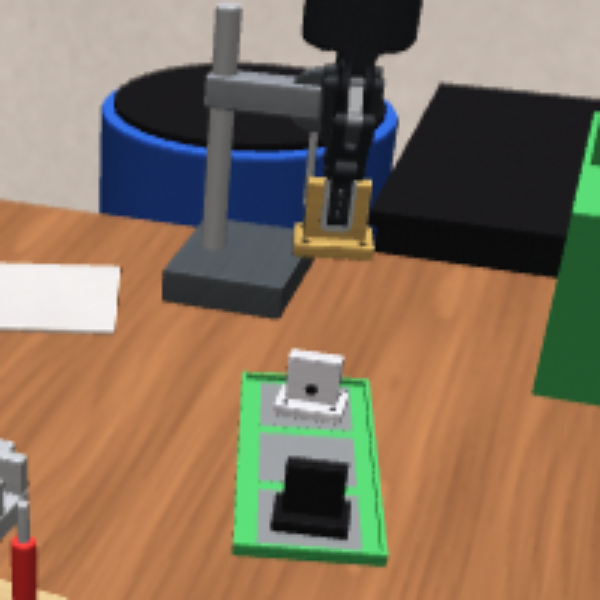

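{"fn": "apply_moves", "kwargs": {
  "rows": [
    [0, 1.2, -1.2, -0.2, 0],
    [0, 2.8, -2.7, -0.2, 0],
    [0, 2.8, -2.7, -0.2, 0],
    [0, 2.8, -2.7, -0.2, 0],
    [0, 2.8, -2.7, -0.2, 0]
  ]
}}

```text
t: 8.1
eef_pos: [0.5675, -0.1476, 0.2127]
ee_rot: [[0.974, 0.228, -0.003], [0.228, -0.974, 0.001], [-0.003, -0.002, -1.0]]
contact_force: [1.0, -0.7, -3.1]
grip_width: 0.154
```

{"fn": "apply_moves", "kwargs": {
  "rows": [
    [0, 2.8, -2.7, 0, 0],
    [0, 2.8, -2.7, 0, 0],
    [0, 2.8, -2.7, 0, 0],
    [0, 2.4, -2.3, 0, 0],
    [0, 1.2, -1.2, 0, 0]
  ]
}}

```text
t: 8.6
eef_pos: [0.6586, -0.0065, 0.2123]
ee_rot: [[0.973, 0.229, -0.003], [0.229, -0.973, 0.001], [-0.003, -0.001, -1.0]]
contact_force: [0.1, -0.3, -2.8]
grip_width: 0.155
```

{"fn": "apply_moves", "kwargs": {
  "rows": [
    [0, -0.1, -1.5, 0, 0],
    [0, -0.4, -3.6, 0, 0],
    [0, -0.4, -3.8, 0, 0],
    [0, -0.4, -3.8, 0, 0],
    [0, -0.4, -3.8, 0, 0]
  ]
}}

```text
t: 9.1
eef_pos: [0.6023, 0.148, 0.2141]
ee_rot: [[0.974, 0.227, -0.002], [0.227, -0.974, -0.001], [-0.002, 0.0, -1.0]]
contact_force: [0.2, 1.1, -3.0]
grip_width: 0.15
```

{"fn": "apply_moves", "kwargs": {
  "rows": [
    [0, -0.4, -3.8, 0, 0],
    [0, -0.4, -3.8, 0, 0],
    [0, -0.4, -3.8, 0, 0],
    [0, -0.4, -3.6, 0, 0],
    [0, -0.2, -1.5, 0, 0]
  ]
}}

```text
t: 9.6
eef_pos: [0.547, 0.3058, 0.2142]
ee_rot: [[0.973, 0.229, -0.002], [0.229, -0.973, -0.0], [-0.002, -0.0, -1.0]]
contact_force: [-0.4, -0.3, -2.6]
grip_width: 0.155
```

{"fn": "apply_moves", "kwargs": {
  "rows": [
    [0, 0, 0, 0, -0.08],
    [0, 0, 0, 0, -0.12],
    [0, 0, 0, 0, -0.12],
    [0, 0, 0, 0, -0.12],
    [0, 0, 0, 0, -0.12]
  ]
}}

```text
t: 10.1
eef_pos: [0.5485, 0.3028, 0.2143]
ee_rot: [[0.701, 0.713, -0.002], [0.713, -0.701, -0.001], [-0.002, -0.0, -1.0]]
contact_force: [-0.4, -0.3, -3.1]
grip_width: 0.152
```

{"fn": "apply_moves", "kwargs": {
  "rows": [
    [0, 0, 0, 0, -0.12],
    [0, 0, 0, 0, -0.12],
    [0, 0, 0, 0, -0.12],
    [0, 0, 0, 0, -0.12],
    [0, 0, 0, 0, -0.08]
  ]
}}

```text
t: 10.6
eef_pos: [0.5486, 0.3028, 0.2143]
ee_rot: [[0.215, 0.977, -0.002], [0.977, -0.215, -0.001], [-0.002, -0.001, -1.0]]
contact_force: [-0.3, -0.1, -3.5]
grip_width: 0.156
```

```bash
python3 - <<'E'
from h import *
for n in('side','top'): p,d=grab(n,n+'4')
s=env.get_state(); R=s['ee_rot'];print(s['eef_pos'],R,s['grip_width'],s['contact_force'],np.degrees(np.arctan2(R[1,0],R[0,0])))
d=np.load('pics/side4.npy');P=cloud('side',d); hsv=cv2.cvtColor(cv2.imread('pics/side4.png'),cv2.COLOR_BGR2HSV).astype(int)
m=(d>0)&(hsv[...,0]>14)&(hsv[...,0]<32)&(hsv[...,1]>90)&(P[...,2]>.13)&(P[...,2]<.3)
q=P[m];print(len(q),q.min(0),q.max(0))
E
```

```text
[0.54864092 0.30295594 0.21442306] [[ 0.21893385  0.97573869 -0.00140644]
 [ 0.97573853 -0.2189356  -0.00123655]
 [-0.00151447 -0.0011016  -0.99999825]] 0.15173172851374198 [-0.19306325 -0.08035231 -2.41539904] 77.35356457141678
1331 [0.49555345 0.27679694 0.1875425 ] [0.57405453 0.33524803 0.27904962]
```

View pics/side4.png

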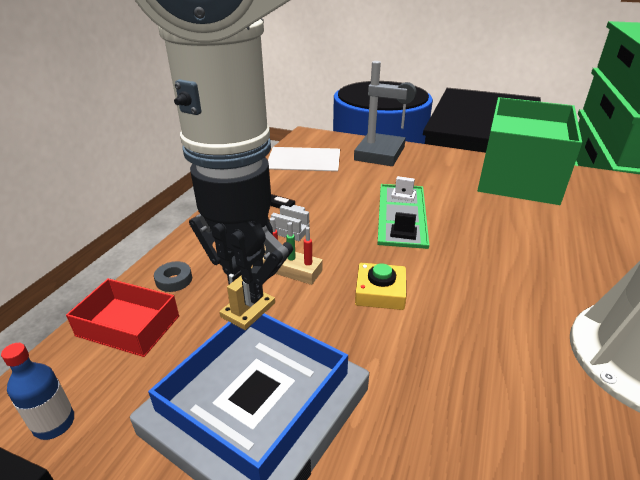

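```bash
cat > m.py <<'E'
from h import *
from scipy.optimize import minimize
# fit bracket pose (tool-yaw offset ignored) from brass mask of side cam: compare silhouettes of foot via projected corners
def measure(tag):
    s=env.get_state(); R=s['ee_rot'];T=s['eef_pos']
    d=np.load(f'pics/{tag}.npy');P=cloud('side',d); hsv=cv2.cvtColor(cv2.imread(f'pics/{tag}.png'),cv2.COLOR_BGR2HSV).astype(int)
    L=(P-T)@R     # tool frame
    m=(d>0)&(hsv[...,0]>14)&(hsv[...,0]<32)&(hsv[...,1]>90)&(np.abs(L[...,0])<.05)&(np.abs(L[...,1])<.04)&(L[...,2]>-.04)&(L[...,2]<.05)
    q=L[m]*1000
    for ax in range(3): print('tool',  'xyz'[ax], np.percentile(q[:,ax],[0,1,2,50,98,99,100]).round(1))
    z=q[:,2]; h,e=np.histogram(z,np.arange(-35,36,2)); print(list(zip(e.astype(int),h)))
    f=q[(z>12.5)&(z<19)]; print('foottop',len(f),np.median(f[:,2]),rect(f[:,:2]/1000))
    return q
if __name__=='__main__':
    import sys; q=measure(sys.argv[1])
    np.save('pics/q.npy',q)
E
python3 m.py side4
```

```text
tool x [-27.8 -26.  -25.2  17.2  28.4  28.6  29. ]
tool y [-21.4 -21.  -20.8  -7.4  17.   18.2  20.6]
tool z [-38.7 -24.3 -24.   16.1  24.8  25.3  26.8]
[(np.int64(-35), np.int64(0)), (np.int64(-33), np.int64(1)), (np.int64(-31), np.int64(0)), (np.int64(-29), np.int64(0)), (np.int64(-27), np.int64(2)), (np.int64(-25), np.int64(99)), (np.int64(-23), np.int64(49)), (np.int64(-21), np.int64(24)), (np.int64(-19), np.int64(23)), (np.int64(-17), np.int64(19)), (np.int64(-15), np.int64(20)), (np.int64(-13), np.int64(27)), (np.int64(-11), np.int64(15)), (np.int64(-9), np.int64(21)), (np.int64(-7), np.int64(25)), (np.int64(-5), np.int64(20)), (np.int64(-3), np.int64(20)), (np.int64(-1), np.int64(17)), (np.int64(1), np.int64(20)), (np.int64(3), np.int64(24)), (np.int64(5), np.int64(18)), (np.int64(7), np.int64(23)), (np.int64(9), np.int64(25)), (np.int64(11), np.int64(22)), (np.int64(13), np.int64(24)), (np.int64(15), np.int64(372)), (np.int64(17), np.int64(193)), (np.int64(19), np.int64(68)), (np.int64(21), np.int64(65)), (np.int64(23), np.int64(66)), (np.int64(25), np.int64(22)), (np.int64(27), np.int64(0)), (np.int64(29), np.int64(0)), (np.int64(31), np.int64(0)), (np.int64(33), np.int64(0))]
foottop 595 16.592057054545656 (array([ 0.6, -0.3]), array([41.8, 56.6]), 179.84)
```

{"fn": "apply_moves", "kwargs": {
  "rows": [
    [0, 1.28, -0.57, 0, -0.008],
    [0, 0, 0, 0, 0],
    [0, 0, 0, 2, 0],
    [0, 0, 0, 2, 0],
    [0, 0, 0, 2, 0]
  ]
}}

```text
t: 11.2
eef_pos: [0.5464, 0.3182, 0.1546]
ee_rot: [[0.212, 0.977, 0.0], [0.977, -0.212, 0.0], [0.0, 0.0, -1.0]]
contact_force: [1.6, 0.6, -3.1]
grip_width: 0.152
```

{"fn": "apply_moves", "kwargs": {
  "rows": [
    [0, 0, 0, 1.5, 0],
    [0, 0, 0, 1.5, 0],
    [0, 0, 0, 0, 0],
    [0, 0, 0, 0, 0],
    [0, 0, 0, 0, 0]
  ]
}}

```text
t: 11.7
eef_pos: [0.5472, 0.3185, 0.1262]
ee_rot: [[0.211, 0.977, 0.001], [0.977, -0.211, 0.001], [0.001, 0.001, -1.0]]
contact_force: [0.3, -1.0, -2.7]
grip_width: 0.155
```

```bash
python3 - <<'E'
from h import *
grab('side','side5'); s=env.get_state(); R=s['ee_rot'];print(s['eef_pos'],R[:,2],np.degrees(np.arctan2(R[1,0],R[0,0])),s['contact_force'],s['t'])
E
python3 m.py side5 | grep -v '\[('
```

```text
[0.54719988 0.31846051 0.12631879] [ 1.47253495e-03  8.37975817e-04 -9.99998565e-01] 77.78971272531034 [-0.93393472 -0.13870479 -4.03289759] 11.75
tool x [-26.2 -25.  -23.7  17.3  28.5  28.7  29. ]
tool y [-21.8 -20.9 -20.7  -7.4  16.7  17.8  19.1]
tool z [-33.8 -24.7 -24.5  16.   24.6  25.   26.3]
foottop 532 16.474616515448155 (array([ 1.4, -1.2]), array([40. , 55.6]), 0.73)
```

{"fn": "apply_moves", "kwargs": {
  "rows": [
    [0, -0.2, -0.1, 1, 0],
    [0, 0, 0, 1, 0],
    [0, 0, 0, 1, 0],
    [0, 0, 0, 0.5, 0],
    [0, 0, 0, 0, 0]
  ]
}}

```text
t: 12.25
eef_pos: [0.5444, 0.316, 0.0889]
ee_rot: [[0.211, 0.977, -0.002], [0.977, -0.211, -0.001], [-0.001, -0.002, -1.0]]
contact_force: [-0.5, -0.3, -3.3]
grip_width: 0.149
```

{"fn": "apply_moves", "kwargs": {
  "rows": [
    [0, 0, 0, 0, 0],
    [0, 0, 0, 0, 0],
    [0, 0, 0, 0, 0]
  ]
}}

```text
t: 12.55
eef_pos: [0.5454, 0.3165, 0.0907]
ee_rot: [[0.211, 0.977, 0.001], [0.977, -0.211, 0.0], [0.0, 0.001, -1.0]]
contact_force: [0.2, 0.8, -3.0]
grip_width: 0.151
```

{"fn": "apply_moves", "kwargs": {
  "rows": [
    [0, 0, 0, 0.2, 0],
    [0, 0, 0.05, 0.2, 0],
    [0, 0, 0, 0, 0],
    [0, 0, 0, 0, 0],
    [0, 0, 0, 0, 0]
  ]
}}

```text
t: 13.05
eef_pos: [0.5457, 0.3163, 0.0863]
ee_rot: [[0.211, 0.977, -0.0], [0.977, -0.211, 0.0], [0.0, -0.0, -1.0]]
contact_force: [0.0, -0.2, -3.3]
grip_width: 0.154
```

```bash
python3 - <<'E'
from h import *
p,d=grab('side','side6'); pt,dt=grab('top','top6'); s=env.get_state(); R=s['ee_rot'];print(s['eef_pos'],R[:,2],np.degrees(np.arctan2(R[1,0],R[0,0])),s['contact_force'],s['t'])
# overlay the expected foot underside (at z=.06) and window outline at z=.05, and shield, to compare in the image
im=cv2.imread('pics/side6.png')
i=env.camera_info('side');K=np.array(i['mtx']);A=np.array(i['attitude']);e=np.array(i['eye'])
def proj(w):
    c=(w-e)@A; return np.stack([K[0,2]+K[0,0]*c[:,0]/-c[:,2],K[1,2]-K[1,1]*c[:,1]/-c[:,2]],-1)
a=np.radians(77.8);X=np.array([np.cos(a),np.sin(a),0]);Y=np.array([-X[1],X[0],0]);C=np.array([.546,.317,.05])
def box(l,w,z): return np.array([C+X*l/2*sx+Y*w/2*sy+[0,0,z] for sx,sy in((1,1),(1,-1),(-1,-1),(-1,1))])
S=4; crop=im[300:450,170:350]; big=cv2.resize(crop,None,fx=S,fy=S)
for b,c in((box(.056,.04,.02),(0,0,255)),(box(.056,.04,.01),(0,0,255)),(box(.09,.07,0),(255,0,255))):
    cv2.polylines(big,[np.round((proj(b)-[170,300]+.5)*S).astype(int)],True,c,1)
cv2.imwrite('pics/c6.png',big)
E
python3 m.py side6 | grep -v '\[('
```

```text
[0.54569251 0.31629905 0.08633969] [ 1.02285565e-04  8.70325849e-05 -9.99999991e-01] 77.79582352912573 [-0.72714797 -0.61566935 -2.56189589] 13.15
tool x [-28.8 -25.4 -24.3  17.   28.5  28.7  29.3]
tool y [-21.2 -20.8 -20.6  -7.4  16.9  17.7  19.2]
tool z [-35.1 -24.6 -24.3  16.   34.2  35.3  36.9]
foottop 481 16.437261958288595 (array([ 1.3, -1.2]), array([39.8, 55.8]), 0.53)
```

View pics/c6.png

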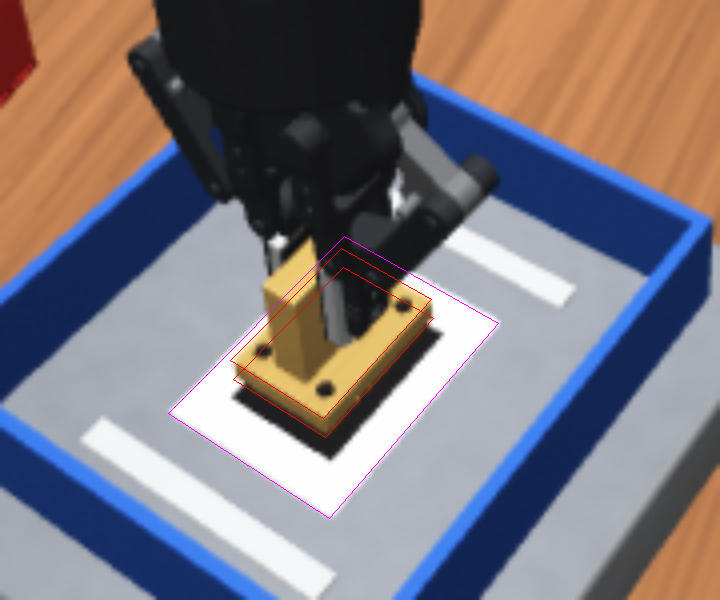

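The overlay shows the foot within about 1 mm of its target outline (corners near (233,362), (432,300) and (325,418)), parallel to the window frame and with a clear gap below. I'll hold briefly, check the bystanders and hand in.

{"fn": "apply_moves", "kwargs": {
  "rows": [
    [0, 0, 0, 0, 0],
    [0, 0, 0, 0, 0],
    [0, 0, 0, 0, 0],
    [0, 0, 0, 0, 0],
    [0, 0, 0, 0, 0]
  ]
}}

```text
t: 13.65
eef_pos: [0.5456, 0.3163, 0.0863]
ee_rot: [[0.211, 0.977, -0.0], [0.977, -0.211, -0.0], [-0.0, -0.0, -1.0]]
contact_force: [0.6, 1.1, -2.9]
grip_width: 0.154
```

```bash
python3 - <<'E'
from h import *
a=cv2.imread('pics/side0.png').astype(int); b=cv2.imread('pics/side6.png').astype(int)
D=np.abs(a-b).max(2)
print('changed px: black+alu',(D[215:245,385:430]>30).sum(),(D[176:192,390:418]>30).sum(),'rack front',(D[240:280,285:325]>30).sum())
s=env.get_state(); print(s['t'],s['eef_pos'],np.abs(s['joint_velocities']).max(),s['grip_width'],s['contact_force'])
print(env.job_done())
E
```

```text
changed px: black+alu 9 0 rack front 0
13.65 [0.54563361 0.31625082 0.08627983] 0.0008522855751139896 0.15394304854313057 [ 0.59925902  1.12010144 -2.87153305]
the job is handed in; nothing more can be done
None
```

The job is handed in at 13.7 s, with the brass bracket held still about 10 mm above the scan window.

- **Button:** I pressed it until the force jumped to 29 N at the end of its travel. After I lifted off, the camera showed it back up at about 57 mm.
- **Carry:** I gripped the bracket by its rib and carried it over the gauge rack and the light shield. Its underside was about 185 mm above the bench, clear of the 113 mm gauges.
- **Final pose:** The bracket is centred to about 1–2 mm, with its foot parallel to the window's long side to within about half a degree. The tool points straight down and joint speeds are essentially zero.
- **Contact:** The wrist carries only the bracket's weight, about 3 N, so nothing suggests it touched the scanner.
- **Bystanders:** The other two brackets and the near part of the gauge rack look unchanged from the first picture. The V-block was not compared separately, but the arm never went near it at low height.
- **Disagreement:** Fits of the foot in the gripper differed by about 1 mm, and the two cameras placed the window centre up to about 1.5 mm apart. Both are within the 2 mm calibration.

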